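# Shim the rocking thickness gauge

## Robot

A 6-joint arm with a two-finger parallel gripper is mounted at the origin on the work surface. World frame = base frame: x ahead of the robot, y to its left, z up, the work surface at z = 0. Lengths are in m, angles in rad, forces in N, time in s.
With the tool pointing down it reaches from about 0.3 to 0.75 m from the base axis. Payload 8.5 kg.
Tool frame: the origin (TCP) lies midway between the tips of the shut fingers; the grasp point (between the pads) lies 19 mm behind it; z points along the fingers, y is the line along which they close (so a half turn about z gives the same grasp; the last joint's range is limited). The gripper opens to 88 mm and grips with 3 to 60 N. Pads are 18 mm wide; open, the fingers measure 123 mm over their backs; the gripper's body (75 mm by 187 mm) begins 45 mm behind the grasp point.
Start: joints at [0.991, 0.381, 1.297, -0, 1.464, -0.215], TCP at [0.196, 0.514, 0.206] pointing down, gripper open.
Joint ranges: [-3.11, 3.11], [-0.89, 2.33], [0.22, 2.48], [-1.42, 4.56], [0.17, 2.85], [-2.88, 2.88]. Speed limits (rad/s): [2.39, 2.39, 3.14, 3.14, 3.14, 3.14].

## Interface

Orientations are given as a rotation vector (axis times angle).
In Python, from bench import env gives the robot as it stands.
- The arm moves only by the tool apply_moves, never from a script. Its argument "rows" is text: rows parted by semicolons, each of 7 numbers parted by spaces: the shift along the world's x, y, z each as a share of 50 mm, from -1 to 1, then the turn, a rotation vector about the world's x, y, z each as a share of pi rad, from -1 to 1, then the opening, from 0 (shut) to 1 (fully open). A call has 1 to 10 rows; each row shifts and turns the commanded pose from where the row before left it; what a row does not reach is not made up. A row lasts 1/10 s, in which the tool goes at most 50 mm and 8.59 degrees, less where a joint would pass 70% of its speed; a pose out of reach is approached as far as the arm can. A call with a number of a shift or a turn outside -1 to 1 is refused whole. A call with a gripper value outside its range is refused whole. The fingers move at their own pace and stop on an object; the grip force is fixed at half the most. Time passes only in rows, so rows that do not move let the fingers close. It gives the time, the measured TCP pose, the force, the opening and the grip force at its end, in the units of the state.
- env.sense(): the state, without advancing time (a new reading comes with each control period).
- env.snapshot(name): name is "scene" or "side" or "wrist"; returns a dict with "img" (420x560x3 uint8, red, green, blue), "z_map" (420x560 float32, m along the optical axis (not along the pixel's ray), 0 where there is no reading), "K" (3x3 intrinsics, pixels), "camera_from_world" (4x4, takes a point from world to camera coordinates). Camera axes: x right, y down, z forward; pixel columns grow to the right and rows downward; lengths in m; the calibration is good to about 2 mm. A picture is of the moment at which its call begins.
- env.job_done(): hands the job in; it is judged then, once.
The state is a dict: "time": time; "joints": joint angles; "joint_vel": joint speeds; "tau": joint torques, N m; "ee_pos": TCP position; "ee_rot": TCP orientation; "ft_force": force on the tool from outside, world axes, zero at the start; "ft_torque": the same for the moment, N m; "finger_gap": finger opening in m; "finger_force": force on a finger pad.
Only numpy, scipy, OpenCV 4.12 (cv2) and the standard library are available. Lean on these libraries where they do the work, as an engineer would, in place of code of your own. Each camera call takes 0.05 s, during which the arm holds its last target. There are 200 camera calls.

## Task

The green thickness gauge on the luthier's bench rocks because its steel foot is shorter than the other three. Push the orange wedge along the bench, nose first, under that short foot until the foot stands on the wedge's flat top and the gauge stands level; then press down firmly for a moment on the blue pad above that foot to check that it no longer rocks, and withdraw. Only push and press: do not lift the wedge or the gauge, do not shove the gauge out of its place, and leave the other things on the bench alone.

Things in the scene. Friction and masses are not known exactly. Their poses are not given: they have to be found in the camera images.
- gauge: Thickness gauge, ~1.8 kg, loose: green plate 160 (x) x 200 (y) mm, top 40 mm high when level, ball feet at x +-60, y +-80 mm. Three are black rubber; the steel one (x -60, y +80) is 8 mm short and the gauge leans on it by 0.083 rad with a fifth of its weight. Post at x 55, y -70 with dial arm, 230 mm high. Origin: plate centre at bench level; z up; the wedge goes in under the -x edge, towards +x.
- short_foot (a point): Lowest point of the short steel ball foot (ball of 32 mm diameter). It touches the bench at the start and is 8 mm above bench level when the gauge is level.
- press_pad: Blue round pad, 34 mm diameter, 6 mm thick, fixed on the gauge's plate straight above the short foot. Origin: centre of its underside; its top is 46 mm above the bench when the gauge is level (38 mm at the start). It takes firm presses of 3 N and more (about 5 to 20 N).
- wedge: Orange wedge, 98 x 50 mm, 80 g, loose, nose roughly to the short foot. Origin: bench level, mid width; x to the nose, z up. Along x: heel block -50 to -38 mm, 26 mm tall (push its back face); flat top 8 mm high, -38 to +6; ramp from there down to the nose at +48 (1.5 mm high). The foot is stopped by the heel when its centre is at x = -22 mm. Pushing it in takes about 5 to 15 N.
- wedge_heel (a point): Centre of the back face of the wedge's heel block: 50 mm behind the wedge's origin, 13 mm above the bench.
- scraper: Red-handled screwdriver-like bench tool, 190 mm long, lying on the bench. Leave alone. Origin on it; x along it.
- offcut: Dark rosewood offcut, 50 x 90 x 30 mm. Leave alone. Origin: centre of its underside.
- glue: White glue bottle with a red cap, 50 mm diameter, 120 mm tall, standing. Leave alone. Origin: centre of its underside.
Not all that is in view belongs to the job. Of the things that look like the wedge, the largest one is meant.

How it is judged:
By the outcome, as a careful person would: the job done as asked, in the order asked, and still so for the second after the job is handed in, with the robot touching nothing.
It also fails if it takes over 45 s, if anything falls off the work surface, if the arm or the gripper's body presses on something with over 40 N, if the wrist force passes 120 N, or if a joint passes its speed limit or range.

## Working session

There is one attempt and no reset: what is moved stays moved. The work goes in short steps, Python scripts to look and compute and a tool call to move; the robot and the scene stay as the last step left them, time stands still between calls to the robot, and variables do not carry over. Pictures are saved under pics/ and viewed, at most 10 in all, crops included, and the job is handed in when it is done.

Besides the shell and the picture viewer there is one more tool, called as name(argument=value, ...), one argument or row to a line, values as JSON. apply_moves: Moves the arm, as the interface text tells. Its arguments: {"type":"object","properties":{"rows":{"type":"string"}},"required":["rows"]}

```bash
ls; mkdir -p pics
cat > h.py <<'E'
import numpy as np, cv2
from bench import env
def snap(n):
    s=env.snapshot(n); s["T"]=np.linalg.inv(s["camera_from_world"]); return s
def pts(s):
    z=s["z_map"]; v,u=np.indices(z.shape); K=s["K"]
    P=np.stack([(u-K[0,2])/K[0,0]*z,(v-K[1,2])/K[1,1]*z,z],-1)
    return P@s["T"][:3,:3].T+s["T"][:3,3]
def save(img,f): cv2.imwrite("pics/"+f,img[...,::-1])
E
python3 - <<'E'
from h import *
a=snap("scene");b=snap("side")
save(a["img"],"a.png");save(b["img"],"b.png")
np.savez("ab.npz",a=a["img"],b=b["img"],pa=pts(a),pb=pts(b))
print(a["T"].round(2),b["T"].round(2),env.sense()["ee_rot"],a["K"])
E
```

```text
pics
[[-0.78  0.5  -0.37  0.94]
 [ 0.63  0.64 -0.44  0.44]
 [ 0.02 -0.58 -0.81  0.9 ]
 [ 0.    0.    0.    1.  ]] [[ 0.92 -0.21  0.34  0.06]
 [-0.4  -0.51  0.76 -1.07]
 [ 0.02 -0.83 -0.55  0.84]
 [ 0.    0.    0.    1.  ]] [-5.69708144e-01 -3.08903633e+00  1.80099363e-03] [[406.25814309   0.         275.84189552]
 [  0.         406.25814309 209.80976756]
 [  0.           0.           1.        ]]
```

View pics/a.png

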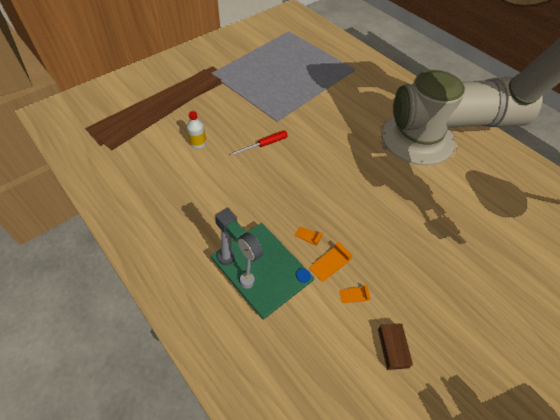

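View pics/b.png

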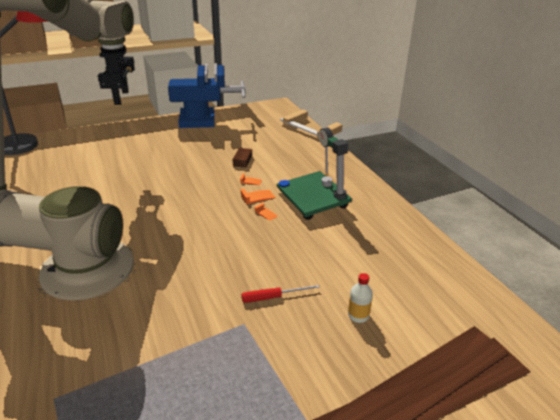

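Three orange candidates are visible in the scene view: (309,236), (331,262) and (355,295). The middle one at (331,262) is the largest and its nose points at the blue pad (303,275), so it fits the description. I'll confirm it in a crop and measure.

Run:
```python
from h import *
d=np.load("ab.npz"); 
for k in "ab":
    im=d[k];P=d["p"+k]
    hsv=cv2.cvtColor(im,cv2.COLOR_RGB2HSV)
    for nm,lo,hi in [("orange",(6,225,120),(17,255,255)),("blue",(105,180,60),(125,255,255)),("green",(65,90,30),(90,255,150))]:
        m=cv2.inRange(hsv,lo,hi)
        n,l,st,c=cv2.connectedComponentsWithStats(m)
        for i in range(1,n):
            if st[i,4]<35: continue
            q=P[l==i]; q=q[np.abs(q).max(1)<1.2]
            q=q[(q[:,2]<.06)]
            if len(q)<20: continue
            r=cv2.minAreaRect(q[:,:2].astype(np.float32)*1000)
            print(k,nm,c[i].round(),st[i,4],q.mean(0).round(4),"z",np.percentile(q[:,2],[2,50,98]).round(4),"rect",np.round(r[0],1),np.round(r[1],1),round(r[2],1), np.round(cv2.boxPoints(r)).tolist())
            if nm=="orange" and st[i,4]>250:
                h=q[q[:,2]>.018]; print("  heel",h.mean(0).round(4),len(h))
save(cv2.resize(d["a"][200:320,260:420],None,fx=5,fy=5,interpolation=cv2.INTER_CUBIC),"c.png")
```

```text
a orange [308. 235.] 271 [0.5119 0.0602 0.0071] z [0.0011 0.0059 0.0193] rect [511.7  57.7] [34.3 63.7] 22.4 [[484.0, 81.0], [508.0, 22.0], [540.0, 35.0], [515.0, 94.0]]
  heel [0.5032 0.0848 0.0191] 19
a orange [330. 262.] 751 [0.5223 0.154  0.0095] z [0.0016 0.008  0.0281] rect [522.7 152.8] [99.4 49.8] 1.3 [[472.0, 177.0], [474.0, 127.0], [573.0, 129.0], [572.0, 179.0]]
  heel [0.4812 0.1534 0.026 ] 92
a orange [354. 294.] 363 [0.5357 0.2516 0.0068] z [0.0013 0.0057 0.0199] rect [535.4 250.5] [34.1 64. ] 55.8 [[499.0, 254.0], [552.0, 218.0], [571.0, 247.0], [519.0, 283.0]]
  heel [0.5133 0.2673 0.0193] 21
a blue [303. 275.] 145 [0.6099 0.1487 0.0385] z [0.0343 0.0386 0.0425] rect [610.1 148.2] [30.5 32.2] 12.0 [[592.0, 161.0], [599.0, 129.0], [628.0, 136.0], [622.0, 167.0]]
a green [264. 270.] 3990 [0.6749 0.0887 0.0396] z [0.0318 0.0394 0.0481] rect [673.   70.8] [157.8 198.5] 1.9 [[591.0, 167.0], [597.0, -31.0], [755.0, -26.0], [749.0, 173.0]]
b blue [284. 183.] 36 [0.607  0.14   0.0363] z [0.0328 0.0363 0.0393] rect [607.2 140.1] [26.7 24. ] 8.7 [[592.0, 150.0], [596.0, 126.0], [622.0, 130.0], [619.0, 154.0]]
b green [312. 194.] 1538 [0.6584 0.0497 0.038 ] z [0.029  0.038  0.0463] rect [668.7  62.8] [155.8 200.3] 2.3 [[587.0, 160.0], [595.0, -40.0], [751.0, -34.0], [743.0, 166.0]]
```

View pics/c.png

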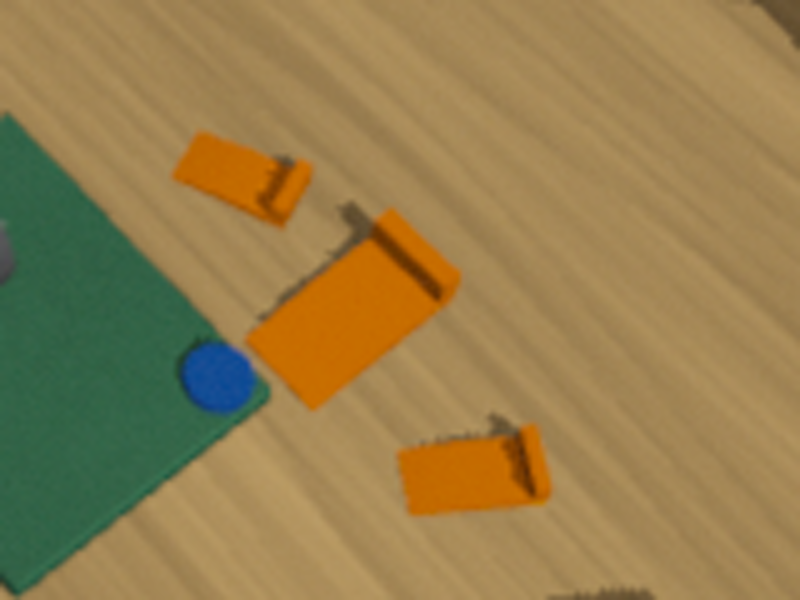

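The crop confirms it. The middle wedge, about 99 x 50 mm, is clearly the largest, its heel is on the robot side and its nose lies just in front of the pad corner. I'll move above and behind its heel, shutting the fingers and aligning the tool on the way.

apply_moves(
  rows="0.575 -0.91 0 0 0 0.0155 0;0.575 -0.91 0 0 0 0.0155 0;0.575 -0.91 0 0 0 0.0155 0;0.575 -0.91 0 0 0 0.0155 0;0.575 -0.91 0 0 0 0.0155 0;0.575 -0.91 0 0 0 0.0155 0;0.575 -0.91 0 0 0 0.0155 0;0.575 -0.91 0 0 0 0.0155 0;0 0 0 0 0 0 0;0 0 0 0 0 0 0",
)

```text
time: 1.1
ee_pos: [0.41, 0.1749, 0.2053]
ee_rot: [0.034, -3.14, -0.0]
ft_force: [0.5, -0.5, 0.2]
finger_gap: 0.0102
finger_force: 0.0
```

Run:
```python
from h import *
s=env.sense(); print(s["time"],s["ee_pos"],s["ee_rot"],s["ft_force"],s["finger_gap"])
a=snap("wrist");save(a["img"],"w1.png")
d=np.load("ab.npz")
for P in (d["pa"],d["pb"]):
    q=P.reshape(-1,3); q=q[(q[:,0]>.58)&(q[:,0]<.78)&(q[:,1]>-.05)&(q[:,1]<.2)&(q[:,2]>.06)&(q[:,2]<.26)]
    for z in np.arange(.06,.26,.04):
        w=q[(q[:,2]>=z)&(q[:,2]<z+.04)]
        if len(w): print(round(z,2),len(w),w[:,:2].min(0).round(3),w[:,:2].max(0).round(3))
P=pts(a);hsv=cv2.cvtColor(a["img"],cv2.COLOR_RGB2HSV)
for nm,lo,hi in [("orange",(6,225,100),(17,255,255)),("blue",(105,180,60),(125,255,255))]:
    n,l,st,c=cv2.connectedComponentsWithStats(cv2.inRange(hsv,lo,hi))
    for i in range(1,n):
        if st[i,4]<200: continue
        q=P[l==i];q=q[q[:,2]<.06]
        if len(q)<50: continue
        r=cv2.minAreaRect(q[:,:2].astype(np.float32)*1000)
        print(nm,c[i].round(),st[i,4],q.mean(0).round(4),np.round(r[0],1),np.round(r[1],1),np.round(cv2.boxPoints(r)).tolist())
```

```text
1.1 [0.41001083 0.17493503 0.20534417] [ 3.43145171e-02 -3.14045208e+00 -2.19495407e-04] [ 0.52561659 -0.46720485  0.16320607] 0.010150548748346018
0.06 234 [ 0.709 -0.015] [0.748 0.099]
0.1 129 [0.716 0.002] [0.736 0.09 ]
0.14 86 [0.715 0.005] [0.733 0.09 ]
0.18 585 [ 0.7   -0.006] [0.736 0.118]
0.22 471 [ 0.7   -0.007] [0.734 0.113]
0.06 130 [ 0.71  -0.022] [0.745 0.095]
0.1 114 [ 0.711 -0.01 ] [0.732 0.092]
0.14 119 [ 0.705 -0.01 ] [0.728 0.097]
0.18 359 [ 0.698 -0.012] [0.735 0.116]
0.22 116 [ 0.698 -0.011] [0.732 0.105]
```

View pics/w1.png

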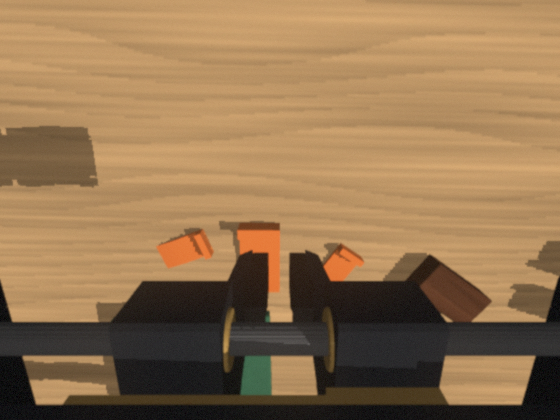

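The wrist view shows the wedge heel at (259,228) in line with the fingers, and the tool yaw of 91.3° matches the wedge. The dial arm at x ≥ 0.70 stays clear of the gripper body. I'll move down behind the heel.

apply_moves(
  rows="0.3 -0.25 -0.3 0 0 0 0;0.3 -0.25 -0.6 0 0 0 0;0 0 -0.8 0 0 0 0;0 0 -0.8 0 0 0 0;0 0 -0.8 0 0 0 0;0 0 -0.4 0 0 0 0;0 0 -0.1 0 0 0 0;0 0 0 0 0 0 0;0 0 0 0 0 0 0",
)

```text
time: 2.05
ee_pos: [0.4403, 0.1513, 0.0167]
ee_rot: [-0.041, 3.139, 0.0]
ft_force: [0.0, 0.5, 0.2]
finger_gap: 0.0005
finger_force: 0.0
```

apply_moves(
  rows="0.1 -0.02 -0.12 0 0 0 0;0.15 0 0 0 0 0 0;0.15 0 0 0 0 0 0;0.12 0 0 0 0 0 0;0.15 0 0 0 0 0 0;0.15 0 0 0 0 0 0;0.15 0 0 0 0 0 0;0.15 0 0 0 0 0 0;0.15 0 0 0 0 0 0;0 0 0 0 0 0 0",
)

```text
time: 3.05
ee_pos: [0.5044, 0.1496, 0.0096]
ee_rot: [-0.039, 3.141, 0.0]
ft_force: [-1.0, -0.2, 0.0]
finger_gap: 0.0004
finger_force: 0.0
```

```bash
cat >> h.py <<'E'
def look(tag,save_=True):
    s=env.sense(); print(s["time"],s["ee_pos"].round(4),s["ft_force"].round(1))
    a=snap("scene");P=pts(a);hsv=cv2.cvtColor(a["img"],cv2.COLOR_RGB2HSV)
    for nm,lo,hi,mn in [("orange",(6,225,100),(17,255,255),100),("blue",(105,180,60),(125,255,255),35),("green",(65,90,30),(90,255,150),800)]:
        n,l,st,c=cv2.connectedComponentsWithStats(cv2.inRange(hsv,lo,hi))
        for i in range(1,n):
            if st[i,4]<mn: continue
            q=P[l==i];q=q[(q[:,2]<.06)&(abs(q).max(1)<1)]
            if len(q)<20: continue
            r=cv2.minAreaRect(q[:,:2].astype(np.float32)*1000)
            print(nm,st[i,4],q.mean(0).round(4),np.round(r[0],1),np.round(r[1],1),np.round(cv2.boxPoints(r)).tolist())
            if nm=="green":
                A=np.c_[q[:,:2],np.ones(len(q))]
                k=np.ones(len(q),bool)
                for _ in range(4):
                    x=np.linalg.lstsq(A[k],q[k,2],rcond=None)[0]; k=abs(A@x-q[:,2])<.003
                print("  tilt",x[:2].round(4),"z at centre",(x@[.673,.071,1]).round(4))
    if save_: save(cv2.resize(a["img"][180:330,200:400],None,fx=4,fy=4,interpolation=cv2.INTER_CUBIC),tag)
E
python3 -c "
from h import *
look('p1.png')"
```

```text
3.05 [0.5044 0.1496 0.0096] [-1.  -0.2  0. ]
orange 264 [0.5125 0.06   0.0066] [512.1  58. ] [35.3 63. ] [[483.0, 80.0], [508.0, 22.0], [541.0, 36.0], [516.0, 94.0]]
orange 652 [0.5279 0.1563 0.0079] [522.6 153.4] [98.7 48.6] [[473.0, 178.0], [473.0, 129.0], [572.0, 129.0], [572.0, 178.0]]
orange 377 [0.5347 0.2521 0.007 ] [533.8 251.2] [35. 67.] [[496.0, 256.0], [551.0, 218.0], [571.0, 246.0], [517.0, 285.0]]
blue 146 [0.6097 0.1487 0.0383] [609.2 148.4] [32.5 31.8] [[589.0, 137.0], [620.0, 128.0], [629.0, 160.0], [599.0, 168.0]]
green 3990 [0.6748 0.0888 0.0396] [673.   71.7] [158.  196.7] [[590.0, 167.0], [598.0, -29.0], [755.0, -24.0], [748.0, 173.0]]
  tilt [ 0.0674 -0.0472] z at centre 0.0404
```

View pics/p1.png

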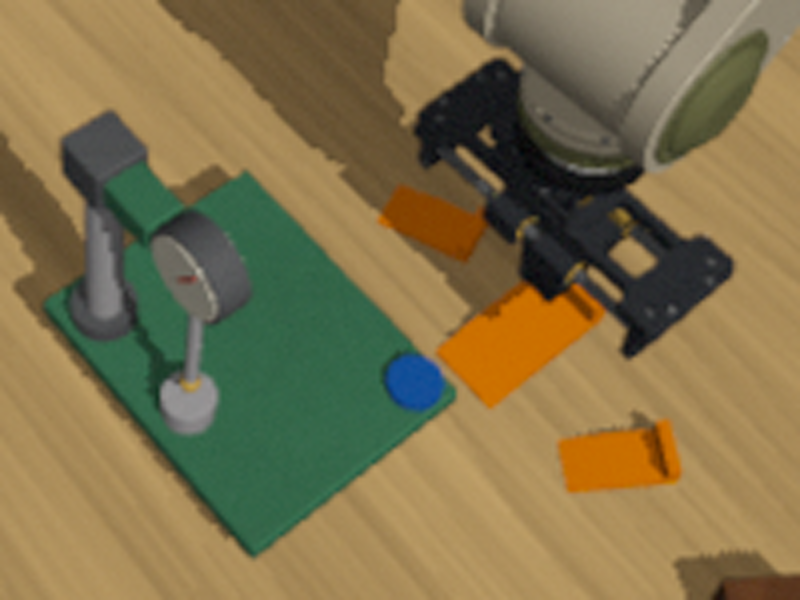

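The wedge still measures in its old place although the reported TCP is past it. I'll check by projecting the TCP into both views.

Run:
```python
from h import *
s=env.sense();p=s["ee_pos"];print(s["time"],p,s["joints"].round(4),s["joint_vel"].round(3),s["ft_force"])
out=[]
for n in("scene","side"):
    a=snap(n);im=a["img"].copy()
    uv=[]
    for w,c in [(p,(255,0,255)),(p+[0,0,.064],(0,255,255)),([.4735,.152,.013],(255,255,255))]:
        q=a["K"]@(a["camera_from_world"]@np.r_[w,1])[:3]; q=q[:2]/q[2]; uv.append(q)
    x0,y0=(uv[0]-[60,50]).astype(int)
    cr=cv2.resize(im[y0:y0+100,x0:x0+120],None,fx=3.3,fy=5,interpolation=cv2.INTER_CUBIC)
    for q,c in zip(uv,[(255,0,255),(0,255,255),(255,255,255)]):
        cv2.circle(cr,(int((q[0]-x0)*3.3),int((q[1]-y0)*5)),4,c,-1)
    out.append(cr); print(n,np.round(uv,0).tolist())
    P=pts(a)
    m=(P[...,0]>.4)&(P[...,0]<.56)&(abs(P[...,1]-.15)<.025)&(P[...,2]>.03)&(P[...,2]<.1)
    print(P[m].min(0) if m.any() else 0, P[m].mean(0) if m.any() else 0,P[m].max(0) if m.any() else 0)
save(np.hstack(out),"chk.png")
```

```text
3.1 [0.50368808 0.14960473 0.00954791] [ 6.3200e-02  5.6890e-01  1.6319e+00 -1.0000e-04  9.4080e-01 -1.5322e+00] [ 0.004 -0.008  0.021  0.002 -0.003  0.   ] [ 0.04577532  0.80571465 -0.44239761]
scene [[334.0, 257.0], [338.0, 244.0], [344.0, 250.0]]
[0.49443773 0.13137163 0.04314068] [0.5123553  0.14721879 0.06275145] [0.51674736 0.16360004 0.09946967]
side [[252.0, 196.0], [252.0, 178.0], [243.0, 196.0]]
[0.49347015 0.1321556  0.04050057] [0.49904402 0.143731   0.06142823] [0.51567193 0.16411082 0.09103727]
```

View pics/chk.png

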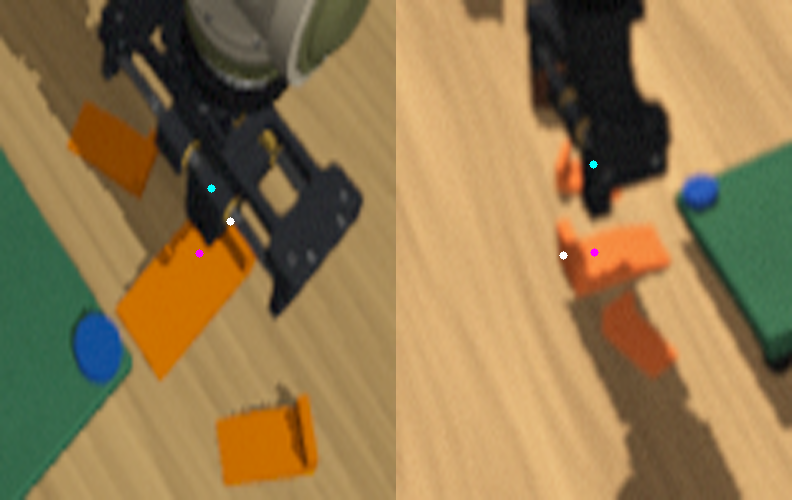

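The views show the fingertips at z ≈ 0.040, above the wedge, although the reported TCP is z = 0.0095. The reported z therefore reads about 30 mm too low, while x and y match. The wedge is untouched. I'll back off and go lower using this offset, watching the force.

apply_moves(
  rows="-0.4 0 0 0 0 0 0;-0.5 0 0 0 0 0 0;-0.4 0 0 0 0 0 0;0 0 0 0 0 0 0;0 0 -0.2 0 0 0 0;0 0 -0.2 0 0 0 0;0 0 0 0 0 0 0;0 0 0 0 0 0 0",
)

```text
time: 4.0
ee_pos: [0.4386, 0.1496, -0.0109]
ee_rot: [0.039, -3.14, 0.0]
ft_force: [0.5, 0.8, -0.3]
finger_gap: 0.0005
finger_force: 0.0
```

```bash
cat >> h.py <<'E'
def tip():
    s=env.sense(); p=s["ee_pos"];print(s["time"],p.round(4),s["ft_force"].round(1))
    for n in("scene","side"):
        a=snap(n);P=pts(a);g=cv2.cvtColor(a["img"],cv2.COLOR_RGB2HSV)[...,2]
        m=(abs(P[...,0]-p[0])<.02)&(abs(P[...,1]-p[1])<.025)&(P[...,2]>.004)&(P[...,2]<.1)&(g<70)
        q=P[m]; print(n,len(q),np.sort(q[:,2])[:6].round(4),q[:,:2].min(0).round(3),q[:,:2].max(0).round(3))
E
python3 -c "
from h import *
tip()"
```

```text
4.0 [ 0.4386  0.1496 -0.0109] [ 0.5  0.8 -0.3]
scene 89 [0.0231 0.0233 0.0251 0.0252 0.0254 0.0261] [0.432 0.133] [0.452 0.164]
side 33 [0.0244 0.0258 0.0264 0.0265 0.0276 0.028 ] [0.428 0.13 ] [0.446 0.16 ]
```

The tip is at about 0.022 and free, so I'll lower it another 10 mm and push.

apply_moves(
  rows="0 0 -0.1 0 0 0 0;0.1 0 -0.1 0 0 0 0;0.15 0 0 0 0 0 0;0.15 0 0 0 0 0 0;0.1 0 0 0 0 0 0;0.1 0 0 0 0 0 0;0.15 0 0 0 0 0 0;0.15 0 0 0 0 0 0;0 0 0 0 0 0 0",
)

```text
time: 5.0
ee_pos: [0.4847, 0.1496, -0.0203]
ee_rot: [-0.039, 3.14, 0.0]
ft_force: [-0.7, -1.6, -1.0]
finger_gap: 0.0003
finger_force: 0.0
```

```bash
python3 -c "
from h import *
tip();look('',False)"
```

```text
5.0 [ 0.4847  0.1496 -0.0203] [-0.7 -1.6 -1. ]
scene 54 [0.0247 0.0252 0.0258 0.0259 0.0261 0.0262] [0.473 0.132] [0.503 0.173]
side 53 [0.0157 0.016  0.0162 0.0172 0.0185 0.0187] [0.465 0.128] [0.492 0.168]
5.1 [ 0.4834  0.1496 -0.0204] [-0.2 -0.3 -1. ]
orange 269 [0.5121 0.0599 0.0069] [511.6  57.4] [34.4 65. ] [[484.0, 82.0], [507.0, 21.0], [539.0, 33.0], [516.0, 94.0]]
orange 718 [0.5384 0.1554 0.0105] [545.1 153.2] [99.  50.2] [[495.0, 177.0], [496.0, 127.0], [595.0, 129.0], [594.0, 180.0]]
orange 379 [0.5348 0.2523 0.0069] [535.4 251.5] [34.  64.4] [[499.0, 255.0], [552.0, 219.0], [572.0, 247.0], [518.0, 284.0]]
blue 143 [0.6098 0.1488 0.0385] [608.6 148.9] [31.9 30.9] [[587.0, 147.0], [610.0, 127.0], [631.0, 151.0], [607.0, 171.0]]
green 3986 [0.6747 0.0888 0.0396] [672.8  71.6] [158.  196.7] [[591.0, 167.0], [597.0, -29.0], [755.0, -24.0], [749.0, 172.0]]
  tilt [ 0.0676 -0.0483] z at centre 0.0404
```

The wedge moves straight with the fingers and its heel back is at about 0.495. I'll keep pushing.

apply_moves(
  rows="0.12 -0.01 0 0 0 0 0;0.12 -0.01 0 0 0 0 0;0.12 -0.01 0 0 0 0 0;0.12 0 0 0 0 0 0;0.12 0 0 0 0 0 0;0.12 0 0 0 0 0 0;0.12 0 0 0 0 0 0;0.12 0 0 0 0 0 0;0 0 0 0 0 0 0",
)

```text
time: 6.05
ee_pos: [0.5317, 0.1481, -0.0205]
ee_rot: [0.039, -3.141, -0.0]
ft_force: [-1.1, -0.3, 0.2]
finger_gap: 0.0006
finger_force: 0.4
```

```bash
python3 -c "
from h import *
look('p2.png')"
```

```text
6.05 [ 0.5317  0.1481 -0.0205] [-1.1 -0.3  0.2]
orange 497 [0.5759 0.1586 0.0121] [591.4 152. ] [97.9 49.6] [[542.0, 176.0], [543.0, 126.0], [641.0, 128.0], [640.0, 178.0]]
orange 380 [0.5348 0.2522 0.0068] [535.3 251. ] [33.4 64.7] [[499.0, 255.0], [553.0, 219.0], [571.0, 247.0], [518.0, 283.0]]
blue 147 [0.6124 0.1472 0.0445] [612. 147.] [32.7 31.2] [[590.0, 151.0], [607.0, 125.0], [634.0, 143.0], [617.0, 169.0]]
green 4078 [0.6749 0.0862 0.0402] [675.   70.1] [157.7 197.3] [[593.0, 166.0], [599.0, -31.0], [757.0, -26.0], [751.0, 171.0]]
  tilt [ 0.0142 -0.0093] z at centre 0.0404
```

The gauge is rising and staying in place; its tilt is down to about 0.017 rad. About 30 mm remains.

apply_moves(
  rows="0.12 0 0 0 0 0 0;0.12 0 0 0 0 0 0;0.12 0 0 0 0 0 0;0.12 0 0 0 0 0 0;0.12 0 0 0 0 0 0;0 0 0 0 0 0 0;0 0 0 0 0 0 0",
)

```text
time: 6.8
ee_pos: [0.5618, 0.1481, -0.0204]
ee_rot: [-0.039, 3.14, -0.0]
ft_force: [-0.4, 0.1, 0.4]
finger_gap: 0.0009
finger_force: 0.2
```

```bash
python3 -c "
from h import *
look('p2.png')"
```

```text
6.8 [ 0.5618  0.1481 -0.0204] [-0.4  0.1  0.4]
orange 347 [0.6122 0.1653 0.0125] [621.  153.2] [98.4 47.4] [[571.0, 176.0], [572.0, 128.0], [671.0, 131.0], [670.0, 178.0]]
orange 376 [0.5348 0.2523 0.0069] [535.1 250.4] [34.  64.1] [[499.0, 255.0], [552.0, 218.0], [571.0, 246.0], [519.0, 283.0]]
blue 153 [0.6129 0.1467 0.0462] [612.2 145.2] [34.  30.6] [[590.0, 142.0], [613.0, 122.0], [635.0, 148.0], [612.0, 168.0]]
green 3913 [0.6742 0.0857 0.0404] [675.3  69.5] [159.  197.2] [[592.0, 165.0], [599.0, -32.0], [758.0, -26.0], [751.0, 171.0]]
  tilt [0.0005 0.0003] z at centre 0.0405
```

View pics/p2.png

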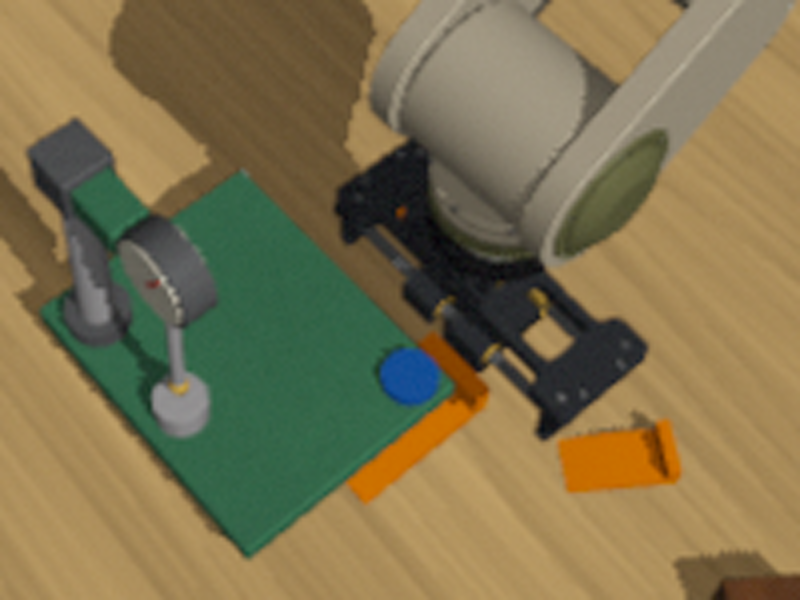

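The plate is level (tilt 0.0005). The wedge heel is up near the plate edge, with the foot at wedge x ≈ -8 mm, which is on the flat. I'll back off, rise and go over the pad.

apply_moves(
  rows="-0.3 0 0 0 0 0 0;-0.4 0 0 0 0 0 0;0 0 0.7 0 0 0 0;0 0 0.9 0 0 0 0;0.4 0 0 0 0 0 0;0.7 0 0 0 0 0 0;0.6 -0.03 0 0 0 0 0;0 0 0 0 0 0 0;0 0 0 0 0 0 0",
)

```text
time: 7.75
ee_pos: [0.6111, 0.1466, 0.0592]
ee_rot: [0.039, -3.141, 0.0]
ft_force: [-0.1, -0.0, 0.0]
finger_gap: 0.0007
finger_force: 0.0
```

```bash
python3 -c "
from h import *
tip();look('',False)"
```

```text
7.75 [0.6111 0.1466 0.0592] [-0.1 -0.   0. ]
scene 17 [0.0385 0.0386 0.0393 0.0397 0.0431 0.0463] [0.595 0.127] [0.623 0.159]
side 12 [0.0287 0.0315 0.0338 0.0344 0.0379 0.0963] [0.592 0.124] [0.624 0.149]
7.85 [0.6104 0.1468 0.0596] [ 0.4  0.3 -0.7]
orange 312 [0.616  0.1675 0.0111] [623.1 157.9] [95.2 41. ] [[574.0, 175.0], [577.0, 134.0], [672.0, 140.0], [669.0, 181.0]]
orange 379 [0.5351 0.2521 0.0069] [535.3 250.6] [33.8 63.6] [[499.0, 254.0], [552.0, 219.0], [571.0, 247.0], [518.0, 282.0]]
blue 152 [0.6132 0.1469 0.0463] [612.6 146.8] [30.8 31.4] [[593.0, 156.0], [604.0, 127.0], [633.0, 137.0], [622.0, 167.0]]
green 3879 [0.6751 0.086  0.0404] [675.2  69.6] [157.9 197.5] [[593.0, 166.0], [600.0, -32.0], [757.0, -26.0], [751.0, 171.0]]
  tilt [ 0.0009 -0.0006] z at centre 0.0405
```

apply_moves(
  rows="0.04 0 -0.3 0 0 0 0;0 0 -0.3 0 0 0 0;0 0 -0.12 0 0 0 0;0 0 -0.04 0 0 0 0;0 0 0 0 0 0 0",
)

```text
time: 8.4
ee_pos: [0.6133, 0.1467, 0.0215]
ee_rot: [0.039, -3.141, 0.0]
ft_force: [-1.3, 0.3, -0.8]
finger_gap: 0.0006
finger_force: 0.0
```

apply_moves(
  rows="0 0 -0.04 0 0 0 0;0 0 -0.04 0 0 0 0;0 0 0 0 0 0 0",
)

```text
time: 8.7
ee_pos: [0.6133, 0.1466, 0.0176]
ee_rot: [-0.039, 3.141, -0.0]
ft_force: [0.1, 1.0, -0.5]
finger_gap: 0.0005
finger_force: 0.0
```

apply_moves(
  rows="0 0 -0.03 0 0 0 0;0 0 0 0 0 0 0",
)

```text
time: 8.9
ee_pos: [0.6133, 0.1466, 0.0161]
ee_rot: [0.039, -3.141, 0.0]
ft_force: [0.1, 0.3, 0.6]
finger_gap: 0.0001
finger_force: 0.0
```

apply_moves(
  rows="0 0 -0.02 0 0 0 0;0 0 0 0 0 0 0",
)

```text
time: 9.1
ee_pos: [0.6133, 0.1466, 0.015]
ee_rot: [0.039, -3.141, 0.0]
ft_force: [-0.1, -0.2, 1.1]
finger_gap: 0.0004
finger_force: 0.0
```

apply_moves(
  rows="0 0 -0.02 0 0 0 0;0 0 0 0 0 0 0",
)

```text
time: 9.3
ee_pos: [0.6133, 0.1466, 0.014]
ee_rot: [0.039, -3.141, 0.0]
ft_force: [-0.1, 0.6, -0.2]
finger_gap: 0.0007
finger_force: 0.0
```

apply_moves(
  rows="0 0 -0.02 0 0 0 0;0 0 0 0 0 0 0",
)

```text
time: 9.5
ee_pos: [0.6134, 0.1466, 0.0131]
ee_rot: [-0.039, 3.141, -0.0]
ft_force: [-0.2, -0.5, 0.4]
finger_gap: 0.0007
finger_force: 0.0
```

apply_moves(
  rows="0 0 -0.02 0 0 0 0;0 0 0 0 0 0 0",
)

```text
time: 9.7
ee_pos: [0.6135, 0.1467, 0.013]
ee_rot: [-0.039, 3.141, -0.0]
ft_force: [-2.1, -0.8, 6.8]
finger_gap: 0.0005
finger_force: 3.3
```

apply_moves(
  rows="0 0 -0.02 0 0 0 0;0 0 0 0 0 0 0",
)

```text
time: 9.9
ee_pos: [0.6135, 0.1467, 0.0129]
ee_rot: [-0.039, 3.14, -0.0]
ft_force: [-4.3, -0.2, 13.3]
finger_gap: 0.0002
finger_force: 6.6
```

apply_moves(
  rows="0 0 -0.02 0 0 0 0;0 0 0 0 0 0 0",
)

```text
time: 10.1
ee_pos: [0.6135, 0.1467, 0.0128]
ee_rot: [-0.039, 3.14, -0.0]
ft_force: [-7.8, -1.0, 19.8]
finger_gap: 0.0003
finger_force: 10.0
```

Contact is at about reported 0.013, and the press reached 20 N. I'll ease off slightly, hold and withdraw.

apply_moves(
  rows="-0.005 0 0.015 0 0 0 0;0 0 0 0 0 0 0;0 0 0 0 0 0 0;0 0 0 0 0 0 0;0 0 0 0 0 0 0;0 0 0 0 0 0 0",
)

```text
time: 10.7
ee_pos: [0.6135, 0.1467, 0.0129]
ee_rot: [-0.039, 3.139, -0.0]
ft_force: [-5.3, -1.1, 13.5]
finger_gap: 0.0006
finger_force: 7.1
```

apply_moves(
  rows="0 0 0.1 0 0 0 0;0 0 0.5 0 0 0 0;0 0 0.9 0 0 0 0;-0.6 0 0.9 0 0 0 0;-0.9 0 0.3 0 0 0 0;-0.9 0 0.2 0 0 0 0;0 0 0 0 0 0 0;0 0 0 0 0 0 0;0 0 0 0 0 0 0;0 0 0 0 0 0 0",
)

```text
time: 11.7
ee_pos: [0.4963, 0.1465, 0.1519]
ee_rot: [0.038, -3.141, 0.0]
ft_force: [0.0, -0.7, 0.1]
finger_gap: 0.0003
finger_force: 0.0
```

```bash
python3 -c "
from h import *
look('end.png')"
```

```text
11.7 [0.4963 0.1465 0.1519] [ 0.  -0.7  0.1]
orange 269 [0.512  0.0602 0.0072] [512.2  58. ] [34.2 63.2] [[484.0, 81.0], [508.0, 22.0], [540.0, 35.0], [516.0, 94.0]]
orange 352 [0.6121 0.1651 0.0127] [621.9 153. ] [98.5 48.9] [[572.0, 175.0], [574.0, 127.0], [672.0, 131.0], [670.0, 179.0]]
orange 376 [0.5348 0.2522 0.0068] [534.8 250.3] [36.2 63.2] [[498.0, 252.0], [552.0, 218.0], [571.0, 248.0], [518.0, 283.0]]
blue 153 [0.6129 0.1467 0.0463] [612.6 145.6] [34.  30.7] [[590.0, 143.0], [613.0, 123.0], [635.0, 148.0], [612.0, 168.0]]
green 3880 [0.6751 0.0861 0.0404] [675.5  69.1] [158.4 198.3] [[593.0, 165.0], [600.0, -33.0], [758.0, -27.0], [751.0, 171.0]]
  tilt [-0.0001 -0.0002] z at centre 0.0405
```

View pics/end.png

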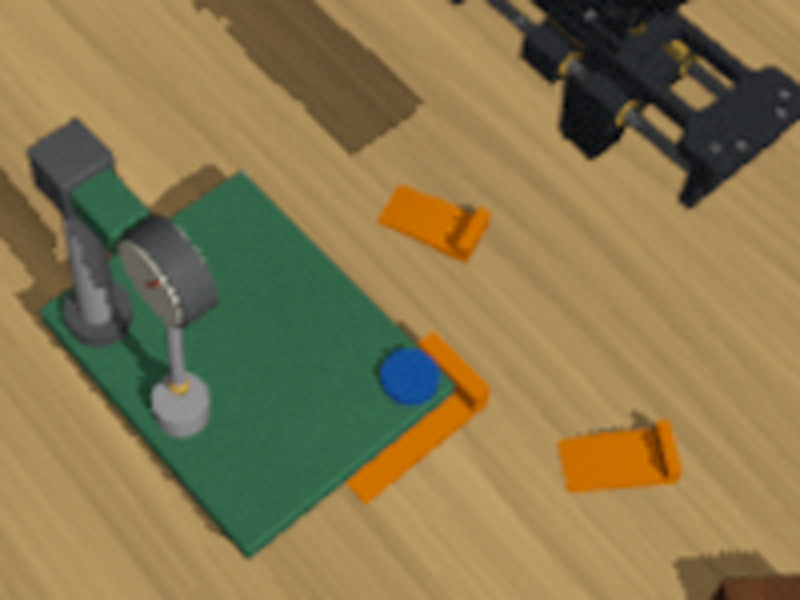

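The final view shows the gauge level, with the wedge under the foot and its heel at (460,370) just outside the plate edge. The two small wedges have not moved and the arm is clear. I'm handing in.

```bash
python3 -c "
from bench import env
print(env.job_done())"
```

```text
the job is handed in; nothing more can be done
None
```

I pushed the wedge under the short foot until the gauge stood level, pressed the pad with about 13–20 N for roughly a second, then withdrew the arm and handed the job in; the verdict was not shown.

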